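# Raise a lens to the beam height and hold it there

## Task

Take the square black lens mount by its frame, never by the glass, and draw its post straight up, partway out of the post holder on the optical rail, until the middle of the lens is level with the small hole of the iris and the lens faces squarely along the rail. Keep the post upright and do not wrench it sideways in its bore or pull it right out, and leave everything else on the bench alone. Finish while still holding the mount at that height, so that a colleague can tighten the thumbscrew.

Things in the scene. Friction and masses are not known exactly. Their poses are not given: they have to be found in the camera images.
- lens_center (a point): Centre of the lens in its square black mount: a plate 41 mm wide and high, 12.7 thick, loose as one piece with its post (about 0.14 kg). z: up along the post; y: optical axis, through the thickness; x: across the width; grip the side edges at x = +-20.5 mm. Underside 20.5 mm below. Starts 140.5 mm above the bench, turned up to 20 degrees out of square with the rail.
- lens_post: The lens's steel post, 12.7 mm across, 75 long, mount on top; loose. Origin at the centre of its foot, 95.5 mm below the lens centre; axes as lens_center. It starts on the floor of the bore, 55 mm deep in it, 20 mm of post showing under the mount. The thumbscrew is slack: the post slides and turns freely and drops back if let go.
- lens: The glass of the lens, 26 mm across, in the mount (origin at lens_center), recessed about 4 mm behind both faces; the frame around it is 7 mm wide. Not to be touched.
- post_holder_mouth (a point): Centre of the mouth of the upright bore in the lens's post holder, a square light-metal block 28 mm wide. Bore 14.1 mm across (0.7 mm play all round the post), 55 deep. The mouth is 100 mm above the bench; z up, y along the rail. A black thumbscrew reaches 33 mm out from the axis to -x, 17 mm below the mouth.
- post_holder: The lens's post holder, 62 mm high, on a black carrier (58 x 42 mm) clamped to the rail; fixed. Origin on the bore's axis at the top of the rail, 75 mm below the mouth.
- rail: Light-metal optical rail, 460 mm long along its y axis (the beam's line), 40 wide, 25 high, fixed to the bench; origin under its centre. Two clamping feet near its ends, 85 mm wide, 8 high. A laser head (+y) and a black monochromator (-y) up to 240 mm high stand in line with it, 90 mm or more off its ends.
- iris_center (a point): Centre of the 6 mm hole in the iris, a black disc 37 mm across, 10 thick, on a post in a like holder near either end of the rail, 95 mm or more along it from the lens; a steel pin sticks up to 33 mm above this point. Its height is the beam height, 18 to 35 mm above the lens centre's start. z up, y along the rail. Clamped; not to be moved.
- iris_holder: The iris's post holder and carrier, fixed on the rail, with the iris. Origin on the post's axis at the top of the rail. Leave alone.
- filter_holder: Round amber filter in a black ring mount (41 mm across, centre 142 mm above this origin) on a post in a like holder near the rail's other end; reaches 174 mm above the origin, which lies on the post's axis at the top of the rail. Its height does not matter. Leave alone.
- screwdriver: Loose screwdriver with a green handle, 170 mm long, lying near the rail on the robot's side. Leave alone.
- spare_post: Loose spare steel post, 12.7 mm by 100 mm, lying beyond the rail. Leave alone.
- clamping_fork: Loose slotted clamping fork of light metal, 80 x 32 x 9 mm, lying near the rail on the robot's side. Leave alone.
- power_meter: Loose hand-held meter, cream, 155 x 78 x 30 mm, on the near left of the bench. Leave alone.
- lens_case: Loose flat white lens case, 62 x 62 x 22 mm, on the near right of the bench. Leave alone.
- screw_tray: Red two-part tray of screws, 110 x 75 x 38 mm, beyond the rail. Leave alone.
Things that resemble listed ones, but are neither listed nor needed, are in the scene too. Leave any blue, pink or red look-alike of the lens_post alone.

How it is judged (in metres and radians):
On the way:
1. the mount is gripped and its post drawn at least 8 mm up the bore, upright (z of lens_post in the frame of post_holder_mouth above -0.047 m and angle between lens_post's own z axis and vertical below 0.07 rad and contact force between the fingers and lens_post above 2 N), for 0.1 s.
At the end, for the whole second after the job is handed in: Fingers hold the mount (over 2 N), still (under 10 mm/s), lens centre within 4 mm of the iris hole's height, lens square to the rail within 0.10 rad, post upright within 0.05 rad, its foot over the bore's axis within 3 mm and 12 mm or more down in it, bore pressing it under 15 N (z of lens_center in the frame of iris_center between -0.004 and 0.004 m and angle between the y axis of lens_post and the y axis of rail, either way round below 0.1 rad and angle between lens_post's own z axis and vertical below 0.05 rad and z of lens_post in the frame of post_holder_mouth below -0.012 m and horizontal distance between lens_post and post_holder_mouth below 0.003 m and contact force between the fingers and lens_post above 2 N and contact force between post_holder and lens_post below 15 N and linear speed of lens_post below 0.01 m/s); the arm keeps its last pose, push and grip.
It fails at once if the post is pulled right out of its bore (z of lens_post in the frame of post_holder_mouth above -0.006 m).
It fails at once if the fingers touch the glass (contact force between the fingers and lens above 0.5 N).
It fails at once if the post is wrenched in its bore (over 90 N) (contact force between post_holder and lens_post above 90 N).
It fails at once if the robot knocks the iris or the filter, with their holders (over 3 N) (contact force between any of the fingers, the arm and iris_holder above 3 N or contact force between any of the fingers, the arm and filter_holder above 3 N).
It fails at once if a loose thing lying on the bench is shifted by more than 15 mm (distance of any of screwdriver, spare_post, clamping_fork, power_meter, lens_case, screw_tray from where it was at the start of the episode above 0.015 m).
It also fails if it takes over 35 s, if anything falls off the work surface, if the arm or the gripper's body presses on something with over 40 N, if the wrist force passes 120 N, or if a joint passes its speed limit or range.

## Robot

A 6-joint arm with a two-finger parallel gripper is mounted at the origin on the work surface. World frame = base frame: x ahead of the robot, y to its left, z up, the work surface at z = 0. Lengths are in mm, angles in rad, forces in N, time in s.
With the tool pointing down it reaches from about 275 to 850 mm from the base axis. Payload 19 kg.
Tool frame: the origin (TCP) lies between the finger pads; the fingertips stand 8 mm ahead of it and the grasp point (between the pads) lies 11 mm behind it (env.finger_overhang is the distance from the TCP to the fingertips, in mm); z points along the fingers, y is the direction in which the jaws open and shut (so a half turn about z gives the same grasp; the last joint's range is limited). The gripper opens to 85 mm and grips with 20 to 120 N. Pads are 22 mm wide; open, the fingers measure 114 mm over their backs; the gripper's body (76 mm by 85 mm) begins 54 mm behind the grasp point. The pads swing forward as they close: fully open they stand 13 mm farther back than shut.
Start: joints at [1.121, 0.15, 1.437, -0, 1.554, -0.134], TCP at [178.584, 546.529, 201.167] pointing down, gripper open.
Joint ranges: [-2.8, 2.8], [-0.68, 2.1], [0.12, 2.68], [-1.39, 4.53], [0.16, 2.79], [-2.81, 2.81]. Speed limits (rad/s): [1.89, 1.89, 2.22, 3.01, 3.01, 3.01].

## Interface

Orientations are given as a unit quaternion [w, x, y, z].
In Python, from plant import env gives the robot as it stands.
- The arm moves only by the shell command python3 -m crank 'ROWS' [FORCE]. ROWS is JSON, a list of rows, each a list of 7 numbers: the shift along the tool's x, y, z in m, then the turn, a rotation vector about the tool's x, y, z in rad, then the opening, from 0 (shut) to 1 (fully open). In form: [[dx, dy, dz, rx, ry, rz, grip], ...]. A call has 1 to 8 rows; each row is the pose to reach, as a shift and turn from the pose commanded when the call began, along the tool's axes at that moment; what a row does not reach only later rows make up. A row lasts 1/8 s, in which the tool goes at most 62.5 mm and 10.7 degrees, less where a joint would pass 70% of its speed; a pose out of reach is approached as far as the arm can. A call with a gripper value outside its range is refused whole. The fingers move at their own pace and stop on an object; FORCE is the grip in N (left out, the last holds). Time passes only in rows, so rows that repeat a pose let the fingers close. It gives the time, the measured TCP pose, the force and the opening at its end, in the units of the state.
- env.state(): the state, without advancing time (a new reading comes with each control period).
- env.snapshot(name): name is "side" or "top" or "wrist"; returns a dict with "color" (400x640x3 uint8, red, green, blue), "fx", "fy", "cx", "cy" (pixels), "rvec" (rotation vector, rad) and "tvec" (3), from world to camera coordinates, as OpenCV has them; the wrist camera has in their place "mount" (4x4, takes a point from camera to tool coordinates, whose origin is the TCP and whose axes are the flange's). Camera axes: x right, y down, z forward; pixel columns grow to the right and rows downward; lengths in mm; the calibration is good to about 2 mm. The wrist camera is an equidistant fisheye: a pixel r from the principal point sees the ray r / f radians off the axis. A picture is of the moment at which its call begins: read the wrist's pose just before it. There is no depth.
- env.job_done(): hands the job in, once; it reports no verdict.
The state is a dict: "time_s": time; "joint_positions": joint angles; "joint_velocities": joint speeds; "joint_efforts": joint torques, N m; "ee_pos": TCP position; "orientation": TCP orientation; "wrist_force": force on the tool from outside, world axes, zero at the start; "wrist_torque": the same for the moment, N m; "finger_gap": finger opening in mm.
Only numpy, scipy, OpenCV 4.12 (cv2) and the standard library are available. Lean on these libraries where they do the work, as an engineer would, in place of code of your own. Each camera call takes 0.05 s, during which the arm holds its last target.

## Working session

There is one attempt and no reset: what is moved stays moved. The work goes in short steps, Python scripts to look and compute and a shell command to move; the robot and the scene stay as the last step left them, time stands still between calls to the robot, and variables do not carry over. Pictures are saved under pics/ and viewed, and the job is handed in when it is done.

```bash
ls; mkdir -p pics; cat > h.py <<'E'
import numpy as np, cv2
from plant import env
from scipy.spatial.transform import Rotation as R
def snap(n,f):
    s=env.state(); d=env.snapshot(n); cv2.imwrite('pics/'+f+'.png',d['color'][:,:,::-1])
    import pickle; pickle.dump((s,d),open('pics/'+f+'.pkl','wb')); return s,d
def load(f):
    import pickle; return pickle.load(open('pics/'+f+'.pkl','rb'))
def crop(f,x0,y0,x1,y1,out,k=4):
    im=cv2.imread('pics/'+f+'.png')[y0:y1,x0:x1]
    cv2.imwrite('pics/'+out+'.png',cv2.resize(im,None,fx=k,fy=k,interpolation=cv2.INTER_CUBIC))
def ray(d,u,v):
    Rm=R.from_rotvec(np.array(d['rvec']).ravel()).as_matrix(); t=np.array(d['tvec']).ravel()
    o=-Rm.T@t; r=Rm.T@np.array([(u-d['cx'])/d['fx'],(v-d['cy'])/d['fy'],1]); return o,r/np.linalg.norm(r)
def atz(d,u,v,z):
    o,r=ray(d,u,v); return o+r*(z-o[2])/r[2]
def proj(d,P):
    Rm=R.from_rotvec(np.array(d['rvec']).ravel()).as_matrix(); p=np.atleast_2d(P)@Rm.T+np.array(d['tvec']).ravel()
    return np.c_[d['fx']*p[:,0]/p[:,2]+d['cx'],d['fy']*p[:,1]/p[:,2]+d['cy']]
def tri(rs):
    A=0;b=0
    for o,r in rs:
        M=np.eye(3)-np.outer(r,r);A=A+M;b=b+M@o
    return np.linalg.solve(A,b)
E
python3 - <<'E'
from h import *
for n in ['side','top','wrist']:
    s,d=snap(n,n+'0'); print(n,{k:v for k,v in d.items() if k!='color'})
print(s)
E
```

```text
pics
side {'fx': 384.5015499516524, 'fy': 384.5015499516524, 'cx': 323.51321484075754, 'cy': 200.1514231119263, 'rvec': array([ 0.04722682, -2.86605524,  1.22852994]), 'tvec': array([460.4948917 ,  84.43520473, 964.62857516])}
top {'fx': 442.54696887463393, 'fy': 442.54696887463393, 'cx': 315.5474558839514, 'cy': 205.3579285251008, 'rvec': array([ 2.16347184, -2.22691135,  0.09211765]), 'tvec': array([3.37936943e-01, 4.87985558e+02, 1.17296532e+03])}
wrist {'fx': 309.70691628693146, 'fy': 309.70691628693146, 'cx': 319.7854951483597, 'cy': 197.09916013843085, 'mount': array([[-8.12481064e-05, -9.56459226e-01, -2.91865966e-01,
         7.46277579e+01],
       [ 9.99999989e-01, -4.10767127e-05, -1.43764295e-04,
        -3.87410149e-01],
       [ 1.25515792e-04, -2.91865974e-01,  9.56459219e-01,
        -1.72775029e+02],
       [ 0.00000000e+00,  0.00000000e+00,  0.00000000e+00,
         1.00000000e+00]])}
{'time_s': 0.1, 'joint_positions': array([ 1.12097358e+00,  1.50929232e-01,  1.43793554e+00,  1.51667719e-05,
        1.55379728e+00, -1.34018572e-01]), 'joint_velocities': array([ 0.00027101, -0.00197256, -0.00151757, -0.00017376, -0.0003113 ,
       -0.00038402]), 'joint_efforts': array([ 5.18763802e-03, -7.14371181e+01, -5.71798539e+01,  2.92346294e-05,
        6.79320772e-03, -1.63098787e-05]), 'ee_pos': array([178.50077972, 546.33483003, 200.65534724]), 'orientation': array([-1.61143406e-04,  1.57246848e-01,  9.87559184e-01, -5.09894628e-04]), 'wrist_force': array([ 0.26815759, -0.31345817, -0.09352839]), 'wrist_torque': array([-0.01027149, -0.00375718, -0.0116838 ]), 'finger_gap': 84.99469736351521}
```

View pics/side0.png

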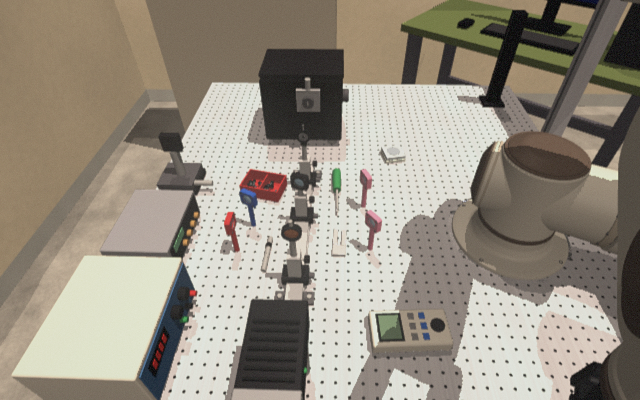

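View pics/top0.png

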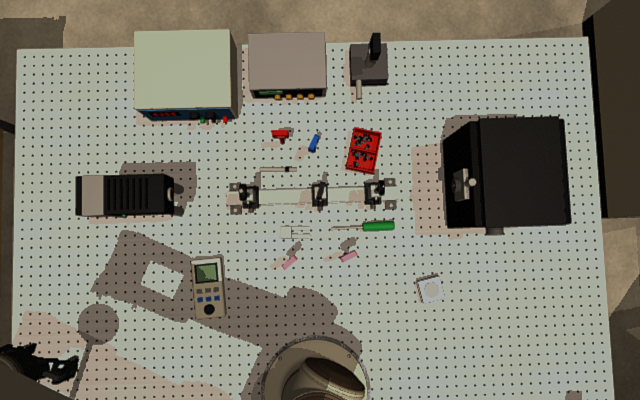

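View pics/wrist0.png

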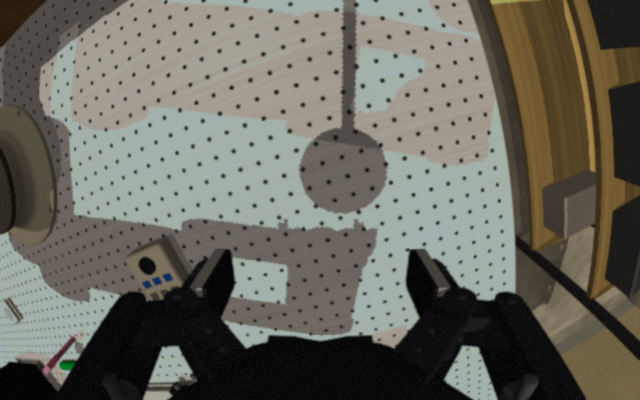

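```bash
python3 - <<'E'
from h import *
crop('side0',250,110,350,310,'s1',4)
crop('side0',270,115,340,230,'s2',7) if 0 else crop('side0',275,120,335,200,'s2',7)
crop('top0',215,165,405,225,'t1',4)
crop('top0',295,165,345,215,'t2',10)
s,d=load('top0')
for p in [(320,192),(247,195),(376,193)]: print(atz(d,*p,150))
E
```

```text
[510.54524159 -22.95461376 150.        ]
[508.21926956 151.19212    150.        ]
[ 504.40218676 -156.97167096  150.        ]
```

View pics/s1.png

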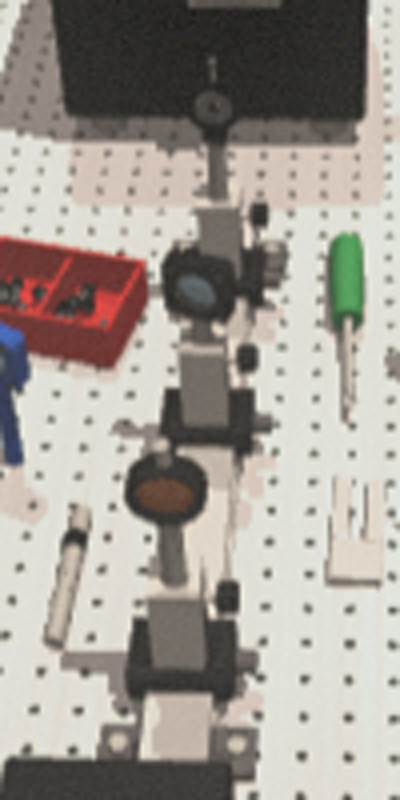

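View pics/s2.png

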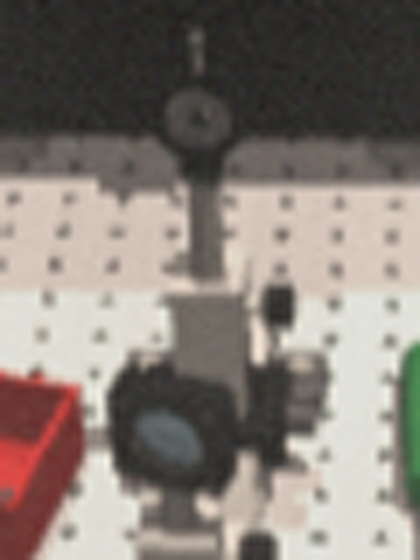

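View pics/t1.png

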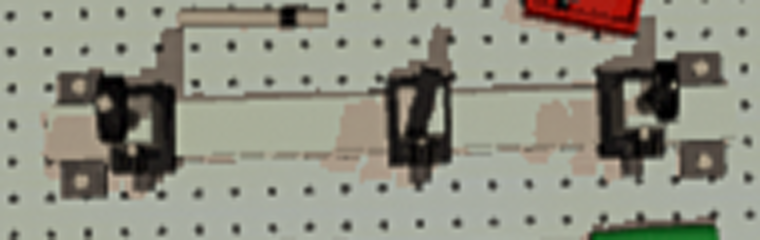

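View pics/t2.png

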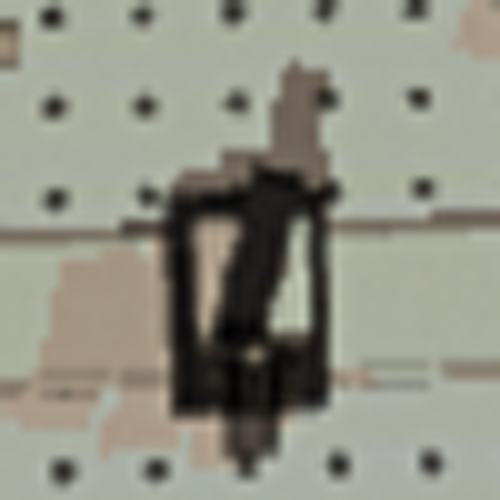

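```bash
python3 - <<'E'
from h import *
s,d=load('top0'); s2,e=load('side0')
for p,z in [((260,189.5),25),((365,186.25),25),((258.75,205),25),((365,201.25),25),((322.3,183.5),161),((318.7,199.7),161)]: print(p,atz(d,*p,z))
# iris hole in side s2 crop (197,117)/7+(275,120)
ih=(275+197/7,120+117/7)
lc=(275+168/7,120+437/7)
for z in (158.5,167,175.5): print('iris',z,ih,atz(e,*ih,z))
print('lens',lc,atz(e,*lc,140.5))
print('cam',ray(d,0,0)[0],ray(e,0,0)[0])
cv2.imwrite('pics/t3.png',cv2.resize(d['color'][165:215,225:275,::-1],None,fx=10,fy=10,interpolation=cv2.INTER_CUBIC))
cv2.imwrite('pics/t4.png',cv2.resize(d['color'][165:215,350:400,::-1],None,fx=10,fy=10,interpolation=cv2.INTER_CUBIC))
E
```

```text
(260, 189.5) [533.82792512 133.37044528  25.        ]
(365, 186.25) [ 534.77352113 -147.64876668   25.        ]
(258.75, 205) [492.46143671 137.56278514  25.        ]
(365, 201.25) [ 494.47308232 -146.15879518   25.        ]
(322.3, 183.5) [529.53687182 -28.6926723  161.        ]
(318.7, 199.7) [491.30416122 -19.01623987 161.        ]
iris 158.5 (303.14285714285717, 136.71428571428572) [ 519.34486631 -182.21257808  158.5       ]
iris 167 (303.14285714285717, 136.71428571428572) [ 518.01514432 -169.74258526  167.        ]
iris 175.5 (303.14285714285717, 136.71428571428572) [ 516.68542233 -157.27259244  175.5       ]
lens (299.0, 182.42857142857144) [517.73050239 -20.93712745 140.5       ]
cam [ 408.46437165    7.45205912 1202.94595904] [429.87658069 656.81158394 730.40934117]
```

View pics/t3.png

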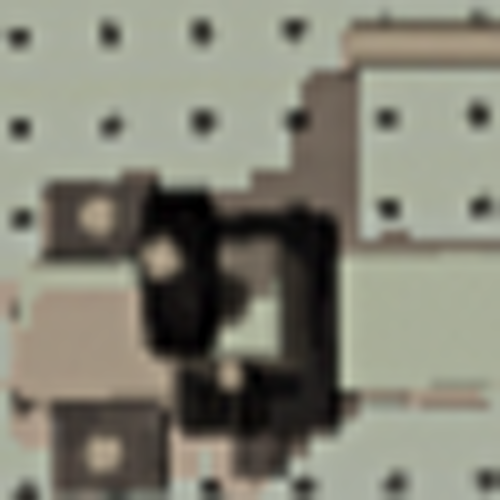

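View pics/t4.png

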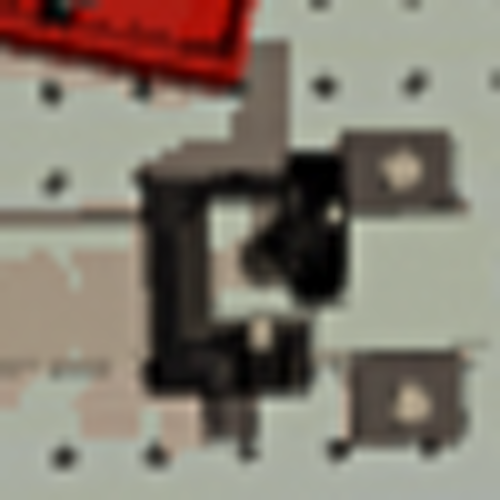

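```bash
python3 - <<'E'
from h import *
s,d=load('top0'); s2,e=load('side0')
a=[atz(d,*p,8) for p in [(234.6,186.5),(235.4,210.2),(390.3,181.8),(391,205.2)]]
print(a,'\nrail yaw',np.degrees(np.arctan2(-((a[0]+a[1])-(a[2]+a[3]))[0],((a[0]+a[1])-(a[2]+a[3]))[1])))
pt=tri([ray(d,383.5,186.3),ray(e,302.9,124.3)]);print('pin tip',pt, proj(d,pt),proj(e,pt))
for ps in [(303.14,136.71)]:
  for it in [(380.5,187.2)]:
    o,r=ray(e,*ps); print([ (o+r*((y-o[1])/r[1])) for y in (-140,-150,-155,-160,-170)])
E
```

```text
[array([545.69950613, 203.60581533,   8.        ]), array([481.40169715, 202.55867222,   8.        ]), array([ 546.86186932, -219.35296581,    8.        ]), array([ 482.97536563, -218.65074136,    8.        ])] 
rail yaw 0.1857005737473466
pin tip [ 515.2657613  -165.73951311  206.60905299] [[383.46451712 185.75546791]] [[303.39587402 124.33639378]]
[array([ 514.85010994, -140.        ,  187.28620841]), array([ 515.91652929, -150.        ,  180.47000313]), array([ 516.44973897, -155.        ,  177.06190049]), array([ 516.98294864, -160.        ,  173.65379785]), array([ 518.04936799, -170.        ,  166.83759257])]
```

```bash
cat >> h.py <<'E'
def plan(pos,yaw):
    """tool-frame shift (m) & rotvec to reach pos mm, tool down with tool-y yaw deg"""
    s=env.state(); q=s['orientation']; R0=R.from_quat([q[1],q[2],q[3],q[0]])
    y=np.radians(yaw); ty=np.array([np.cos(y),np.sin(y),0]); tz=np.array([0,0,-1.]); tx=np.cross(ty,tz)
    R1=R.from_matrix(np.c_[tx,ty,tz])
    print('shift',np.round(R0.inv().apply(np.array(pos)-s['ee_pos'])/1000,4),'rot',np.round((R0.inv()*R1).as_rotvec(),4),'t',s['time_s'])
    print('now',s['ee_pos'],'axes',np.round(R0.as_matrix(),3).tolist())
E
python3 -c "
from h import *
plan([514,-24,260],-14.2)"
```

```text
shift [-0.496 -0.438 -0.059] rot [-9.0000e-04  6.0000e-04  1.5029e+00] t 0.15
now [178.50554678 546.3806423  200.72911773] axes [[-0.951, 0.311, -0.0], [0.311, 0.951, -0.001], [0.0, -0.001, -1.0]]
```

```bash
python3 -m crank '[[-0.03,-0.03,-0.04,0,0,0.12,1],[-0.07,-0.07,-0.08,0,0,0.3,1],[-0.12,-0.11,-0.08,0,0,0.48,1],[-0.165,-0.15,-0.08,0,0,0.66,1],[-0.21,-0.19,-0.08,0,0,0.84,1],[-0.255,-0.23,-0.08,0,0,1.02,1],[-0.3,-0.27,-0.08,0,0,1.2,1],[-0.345,-0.31,-0.08,0,0,1.38,1]]'; python3 -c "
from h import *
plan([514,-24,260],-14.2)"
```

```text
time_s: 1.15
ee_pos: [410.8, 142.8, 281.3]
orientation: [0.0, 0.752, 0.659, 0.0]
wrist_force: [1.0, 1.6, -0.6]
finger_gap: 85.4
shift [-0.1519  0.1241  0.0213] rot [ 4.000e-04 -1.000e-04  1.168e-01] t 1.15
now [410.78202143 142.82162188 281.30932444] axes [[0.131, 0.991, 0.0], [0.991, -0.131, 0.0], [0.0, 0.0, -1.0]]
```

```bash
python3 -m crank '[[-0.038,0.031,0.005,0,0,0.03,1],[-0.076,0.062,0.01,0,0,0.06,1],[-0.114,0.093,0.016,0,0,0.09,1],[-0.152,0.124,0.021,0,0,0.117,1],[-0.152,0.124,0.021,0,0,0.117,1],[-0.152,0.124,0.021,0,0,0.117,1]]'; python3 -c "
from h import *
s,d=snap('wrist','w1'); snap('side','side1'); print(s['ee_pos'],s['orientation'])"
```

```text
time_s: 1.9
ee_pos: [514.1, -21.3, 260.0]
orientation: [-0.0, 0.787, 0.617, -0.0]
wrist_force: [0.4, 0.0, -0.4]
finger_gap: 85.5
[514.08526899 -21.34780513 260.04004366] [-2.69707934e-04  7.87330529e-01  6.16531044e-01 -1.89377192e-04]
```

View pics/w1.png

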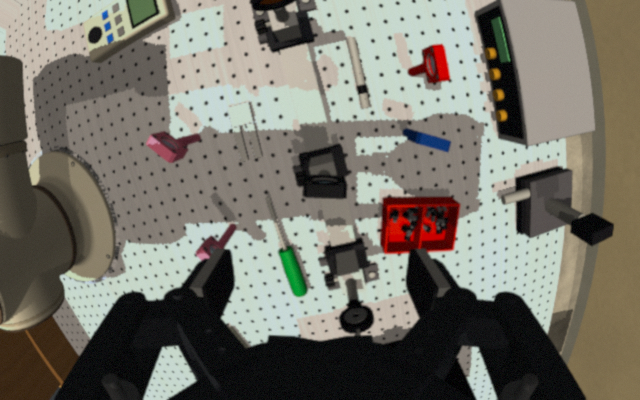

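```bash
cat >> h.py <<'E'
def wpose(s):
    q=s['orientation']; return R.from_quat([q[1],q[2],q[3],q[0]]).as_matrix(),np.array(s['ee_pos'])
def wray(sd,u,v):
    s,d=sd; x=np.array([u-d['cx'],v-d['cy']]);r=np.hypot(*x);th=r/d['fx']
    c=np.r_[np.sin(th)*x/r,np.cos(th)]; M=d['mount']; A,p=wpose(s)
    return A@M[:3,3]+p, A@M[:3,:3]@c
def wproj(sd,P):
    s,d=sd; M=d['mount']; A,p=wpose(s)
    t=(np.atleast_2d(P)-p)@A; c=(t-M[:3,3])@M[:3,:3]
    r=np.hypot(c[:,0],c[:,1]); th=np.arctan2(r,c[:,2])
    return np.c_[d['cx']+d['fx']*th*c[:,0]/r,d['cy']+d['fx']*th*c[:,1]/r]
def watz(sd,u,v,z):
    o,r=wray(sd,u,v); return o+r*(z-o[2])/r[2]
def bright(f,x0,y0,x1,y1,out,k=8,g=2.5):
    im=cv2.imread('pics/'+f+'.png')[y0:y1,x0:x1]
    im=cv2.resize(im,None,fx=k,fy=k,interpolation=cv2.INTER_CUBIC)
    cv2.imwrite('pics/'+out+'.png',(255*(im/255.)**(1/g)).astype('uint8'))
E
python3 -c "
from h import *
bright('w1',285,130,365,205,'w1a')
bright('w1',300,220,390,340,'w1b',5)
"
```

```text
(no output)
```

View pics/w1a.png

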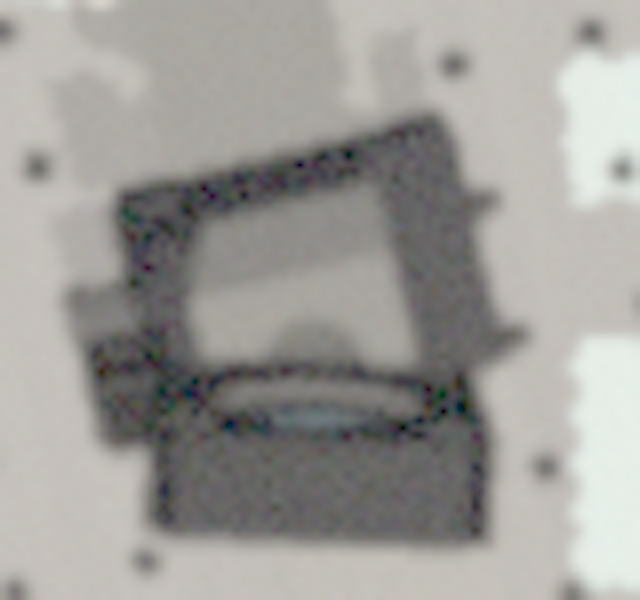

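View pics/w1b.png

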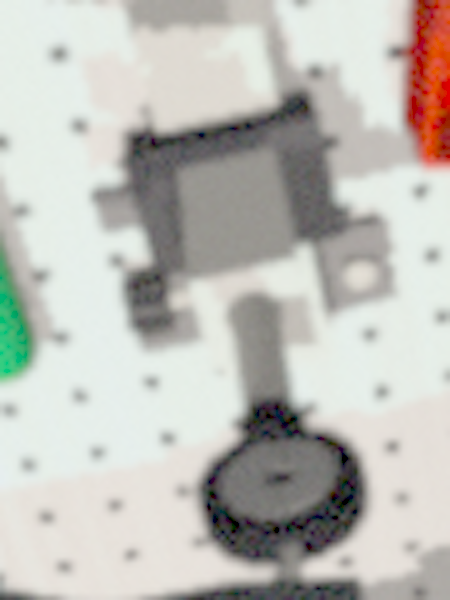

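```bash
python3 - <<'E'
from h import *
w=load('w1'); e=load('side0')[1]; d=load('top0')[1]
c=[watz(w,285+u/8,130+v/8,161) for u,v in [(155,527),(487,543),(489,440),(165,432)]]
print(np.round(c,1)); print('mean',np.mean(c,0))
for a,b in [(0,1),(3,2)]:
    v=c[b]-c[a]; print(np.hypot(*v[:2]),np.degrees(np.arctan2(v[1],v[0])))
hole=(355.6,315.6)
rs=[wray(w,*hole),ray(e,303.14,136.71)]
P=tri(rs); print('hole',P,wproj(w,P),proj(e,P))
pinw=(300+290/5,220+560/5)
P=tri([ray(d,383.5,186.3),ray(e,302.9,124.3)])
print('pin in wrist',wproj(w,P))
# lens glass in side & wrist
P=tri([wray(w,285+312/8,130+405/8),ray(e,299,182.43)]); print('glass',P)
E
```

```text
[[498.2 -25.4 161. ]
 [534.8 -36.4 161. ]
 [537.7 -24.5 161. ]
 [502.2 -14.8 161. ]]
mean [518.20642264 -25.28175593 161.        ]
38.19789419585867 -16.750899184480826
36.80893137866404 -15.300198416942488
hole [ 517.62515937 -165.01630558  170.17858762] [[355.51390808 315.66224402]] [[303.0991831  136.72778112]]
pin in wrist [[356.79104961 339.33264562]]
glass [517.92574329 -20.76325491 140.58621958]
```

```bash
cat > ov.py <<'E'
from h import *
def box(cx,cy,yaw,z0,z1,w=41,t=12.7):
    a=np.radians(yaw);X=np.array([np.cos(a),np.sin(a)]);Y=np.array([-X[1],X[0]])
    return np.array([[*(np.array([cx,cy])+sx*w/2*X+sy*t/2*Y),z] for z in (z0,z1) for sx,sy in [(-1,-1),(1,-1),(1,1),(-1,1)]])
def draw(im,p,off,k,col):
    q=((p-off+0.5)*k-0.5).round().astype(int)
    for i in range(4):
        for a,b in [(i,(i+1)%4),(4+i,4+(i+1)%4),(i,i+4)]: cv2.line(im,tuple(map(int,q[a])),tuple(map(int,q[b])),col,1)
def over(f,x0,y0,x1,y1,k,out,boxes,wrist=True,g=2.5):
    sd=load(f); bright(f,x0,y0,x1,y1,'_b',k,g); im=cv2.imread('pics/_b.png')
    for b,c in boxes: draw(im,wproj(sd,b) if wrist else proj(sd[1],b),np.array([x0,y0]),k,c)
    cv2.imwrite('pics/'+out+'.png',im)
if __name__=='__main__':
    b=[(box(518,-24,-15.5,120,161),(0,0,255)),(box(515,-24,0.2,99.5,100,28,28),(0,255,0))]
    over('w1',285,130,365,205,8,'o1',b)
    over('side0',275,150,335,220,8,'o2',b,False)
    over('top0',295,165,345,215,10,'o3',b,False)
E
python3 ov.py
```

```text
(no output)
```

View pics/o1.png

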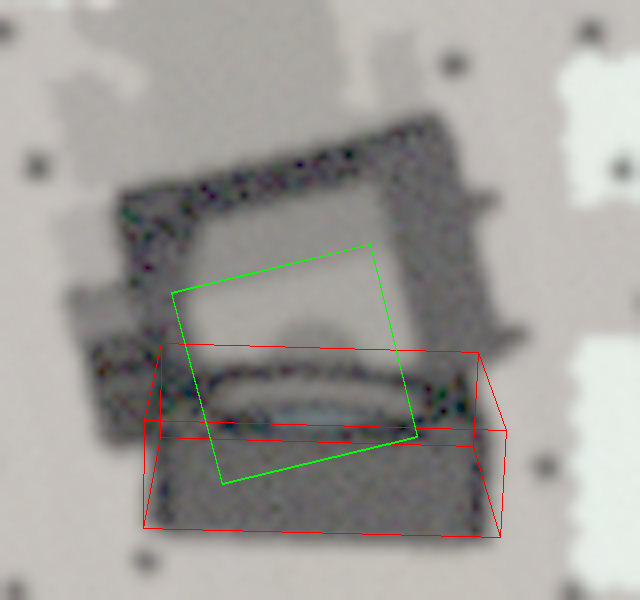

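View pics/o2.png

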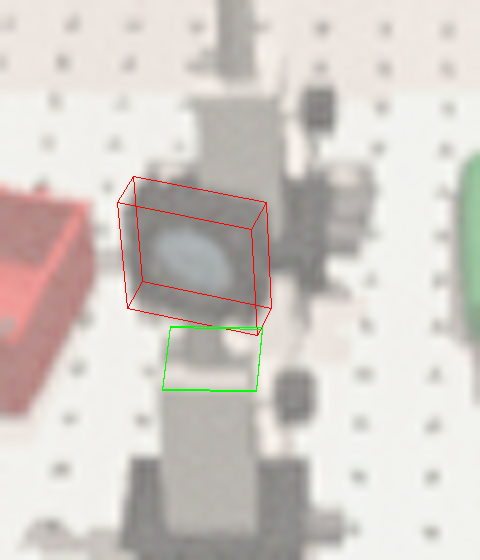

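View pics/o3.png

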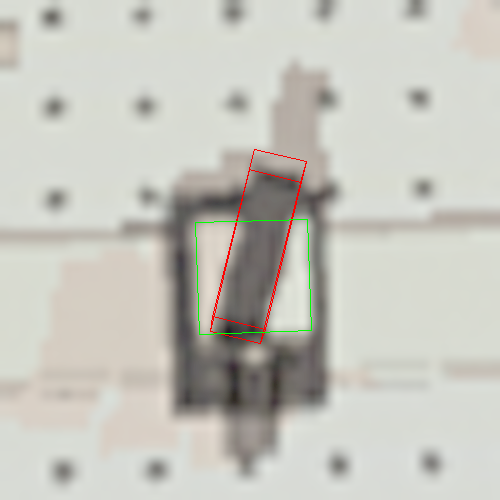

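```bash
python3 - <<'E'
from h import *
w=load('w1'); e=load('side0')[1]; d=load('top0')[1]
q=[(180,165),(268,148),(297,250),(190,275)]
P=np.mean([watz(w,300+u/5,220+v/5,100) for u,v in q],0); print([watz(w,300+u/5,220+v/5,100).round(1) for u,v in q],P)
for f in (wray(w,355.6,315.6),ray(e,303.14,136.71)):
    o,r=f; print([(y,(o+r*(y-o[1])/r[1]).round(1)) for y in (-155,-158,-161,-164)])
# lens holder mouth same method
q=[(190,240),(378,180),(417,365),(195,365)]
print([watz(w,285+u/8,130+v/8,100).round(1) for u,v in q])
from ov import *
b=[(box(517,y,0.2,99.5,100,28,28),c) for y,c in [(-163,(0,255,0)),(-168,(255,0,0))]]+[(box(517,-163,0.2,a-.5,a+.5,6,10),(0,0,255)) for a in (170,174)]
over('w1',300,220,390,340,5,'o4',b)
over('side0',275,120,335,200,7,'o5',b,False)
E
```

```text
[array([ 509.2, -121. ,  100. ]), array([ 530.8, -121.8,  100. ]), array([ 532.2, -151.7,  100. ]), array([ 504.8, -152. ,  100. ])] [ 519.27446615 -136.63947356  100.        ]
[(-155, array([ 518.4, -155. ,  182.3])), (-158, array([ 518.2, -158. ,  178.7])), (-161, array([ 518., -161.,  175.])), (-164, array([ 517.8, -164. ,  171.3]))]
[(-155, array([ 516.4, -155. ,  177.1])), (-158, array([ 516.8, -158. ,  175. ])), (-161, array([ 517.1, -161. ,  173. ])), (-164, array([ 517.4, -164. ,  170.9]))]
[array([505.6,  -4.1, 100. ]), array([532.4,  -2.2, 100. ]), array([531.7, -28.5, 100. ]), array([502. , -21.2, 100. ])]
```

View pics/o4.png

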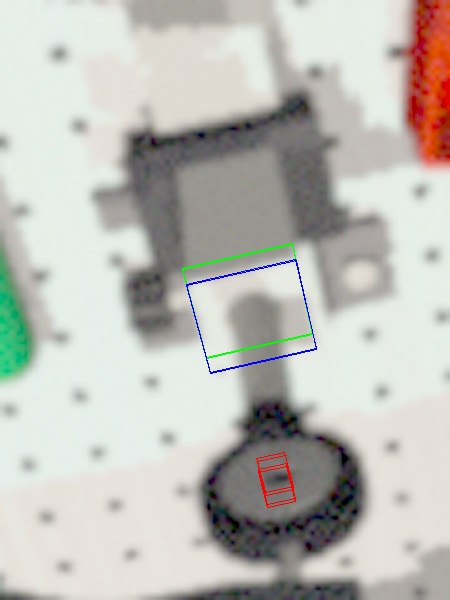

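View pics/o5.png

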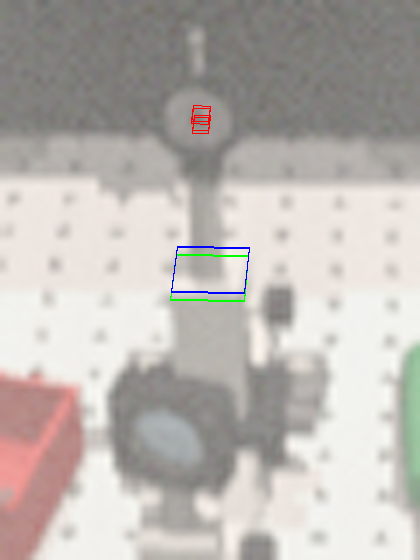

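```bash
python3 -c "
from h import *
plan([517.3,-24.3,200],-15.7);plan([517.3,-24.3,130],-15.7)"
```

```text
shift [-0.0027  0.004   0.0605] rot [ 0.0004 -0.0001  0.0331] t 2.0
now [514.01796193 -20.72943728 260.52112208] axes [[0.239, 0.971, 0.0], [0.971, -0.239, -0.0], [0.0, 0.0, -1.0]]
shift [-0.0027  0.004   0.1305] rot [ 0.0004 -0.0001  0.0331] t 2.0
now [514.01796193 -20.72943728 260.52112208] axes [[0.239, 0.971, 0.0], [0.971, -0.239, -0.0], [0.0, 0.0, -1.0]]
```

```bash
python3 -m crank '[[-0.0027,0.004,0.02,0,0,0.033,1],[-0.0027,0.004,0.045,0,0,0.033,1],[-0.0027,0.004,0.07,0,0,0.033,1],[-0.0027,0.004,0.09,0,0,0.033,1],[-0.0027,0.004,0.09,0,0,0.033,1]]'; python3 - <<'E'
from h import *
snap('wrist','w2');snap('side','side2')
w=load('w2'); print(w[0]['ee_pos'])
from ov import *
over('w2',190,90,450,290,3,'o6',[(box(517.3,-24.3,-15.7,120,161),(0,0,255))])
E
```

```text
time_s: 2.62
ee_pos: [516.8, -24.2, 169.6]
orientation: [-0.001, 0.797, 0.604, -0.001]
wrist_force: [0.8, 0.2, 0.3]
finger_gap: 85.5
[516.76683429 -24.22378423 169.55823868]
```

View pics/o6.png

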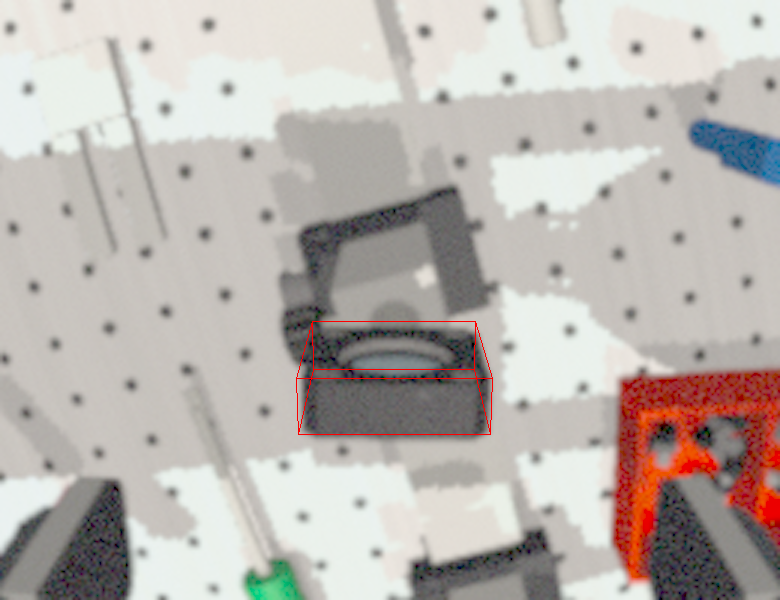

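View pics/side2.png

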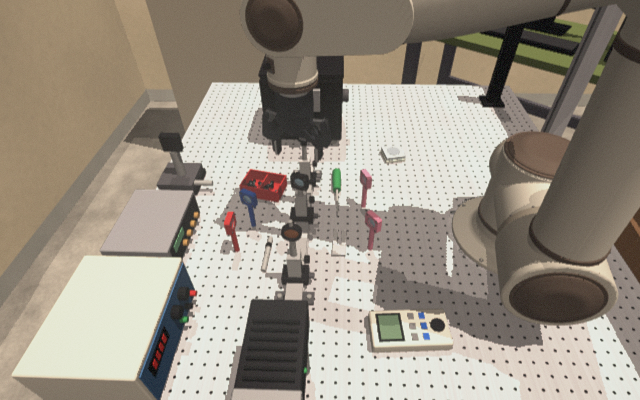

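```bash
python3 -m crank '[[0,0,0.02,0,0,0,1],[0,0,0.04,0,0,0,1],[0,0,0.04,0,0,0,0.56],[0,0,0.04,0,0,0,0.56],[0,0,0.04,0,0,0,0.56],[0,0,0.04,0,0,0,0.56]]' 20; python3 - <<'E'
from h import *
snap('wrist','w3');snap('side','side3')
w=load('w3'); print(w[0]['ee_pos'],w[0]['wrist_force'])
from ov import *
over('w3',190,90,450,290,3,'o7',[(box(517.3,-24.3,-15.7,120,161),(0,0,255))])
crop('side3',255,110,355,220,'s3',5)
E
```

```text
time_s: 3.48
ee_pos: [517.8, -25.2, 130.8]
orientation: [0.0, 0.797, 0.604, 0.0]
wrist_force: [-0.3, -0.4, 0.3]
finger_gap: 47.7
[517.7792928  -25.18416653 130.81392845] [-0.33782328 -0.35907552  0.32298122]
```

View pics/o7.png

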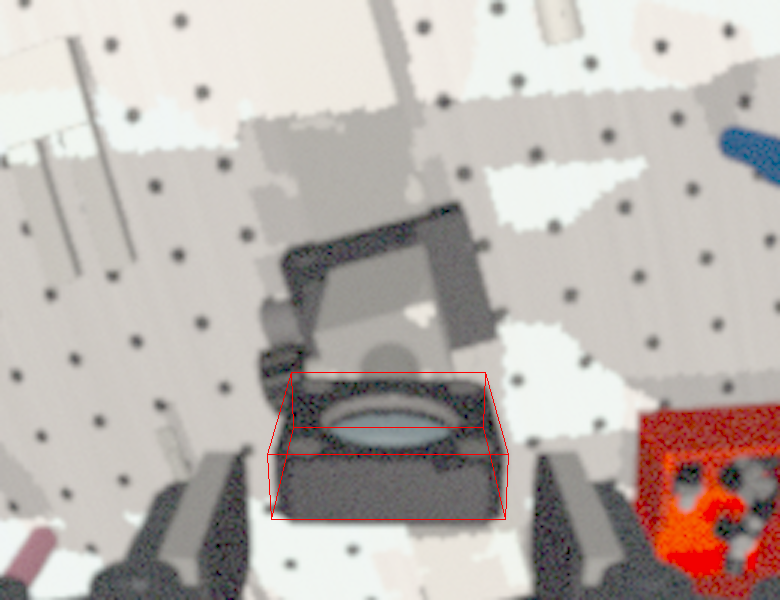

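View pics/s3.png

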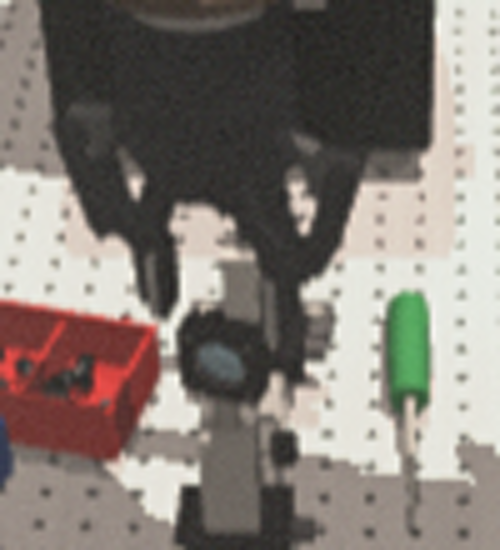

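```bash
python3 - <<'E'
from h import *
e=load('side3'); s=e[0]; A,p=wpose(s)
im=cv2.imread('pics/s3.png')
for sg in (-1,1):
  for dz,c in [(8,(0,0,255)),(0,(0,255,0)),(-11,(255,0,0)),(-20,(0,255,255))]:
    P=p+A@np.array([0,sg*24,dz]); q=(proj(e[1],P)[0]-[255,110])*5; print(sg,dz,P.round(1),q.round())
    cv2.circle(im,tuple(int(v) for v in q),3,c,-1)
cv2.imwrite('pics/s3o.png',im)
E
```

```text
-1 8 [494.6 -18.7 122.6] [270. 395.]
-1 0 [494.6 -18.7 130.6] [270. 382.]
-1 -11 [494.6 -18.7 141.6] [269. 364.]
-1 -20 [494.6 -18.7 150.6] [268. 350.]
1 8 [540.8 -31.7 122.6] [176. 375.]
1 0 [540.8 -31.7 130.6] [175. 362.]
1 -11 [540.8 -31.7 141.6] [173. 345.]
1 -20 [540.8 -31.7 150.6] [172. 330.]
```

View pics/s3o.png

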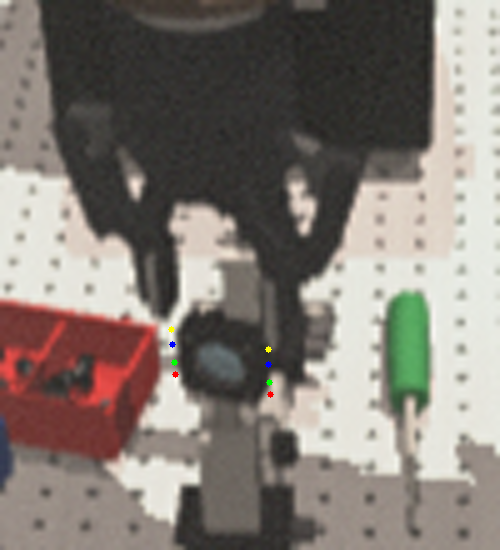

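```bash
python3 - <<'E'
from h import *
w=load('w3'); A,p=wpose(w[0]); bright('w3',190,90,450,290,'_b',3)
im=cv2.imread('pics/_b.png')
for sg in (-1,1):
  for x in (-11,11):
   for dz,c in [(8,(0,0,255)),(0,(0,255,0)),(-11,(255,0,0)),(-25,(0,255,255))]:
    q=(wproj(w,p+A@np.array([x,sg*23.9,dz]))[0]-[190,90])*3
    cv2.circle(im,tuple(int(v) for v in q),4,c,-1)
cv2.imwrite('pics/w3o.png',im)
E
```

```text
(no output)
```

View pics/w3o.png

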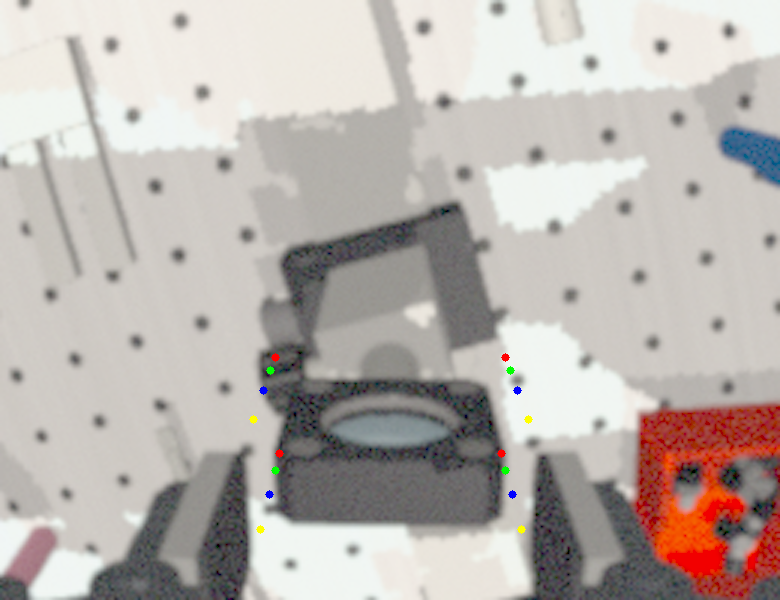

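```bash
python3 - <<'E'
from h import *
print(env.finger_overhang,[a for a in dir(env) if not a.startswith('_')])
crop('side3',275,150,325,200,'s3z',12)
bright('w3',240,200,400,320,'w3z',5,2)
E
```

```text
8.0 ['MotionError', 'finger_overhang', 'job_done', 'snapshot', 'state']
```

View pics/s3z.png

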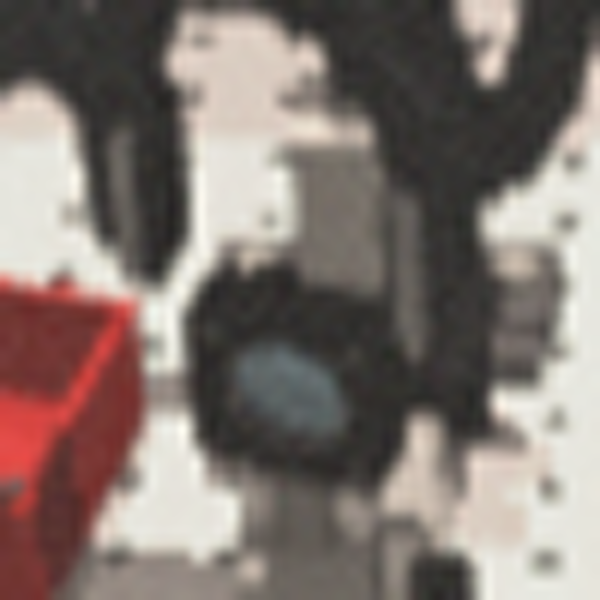

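View pics/w3z.png

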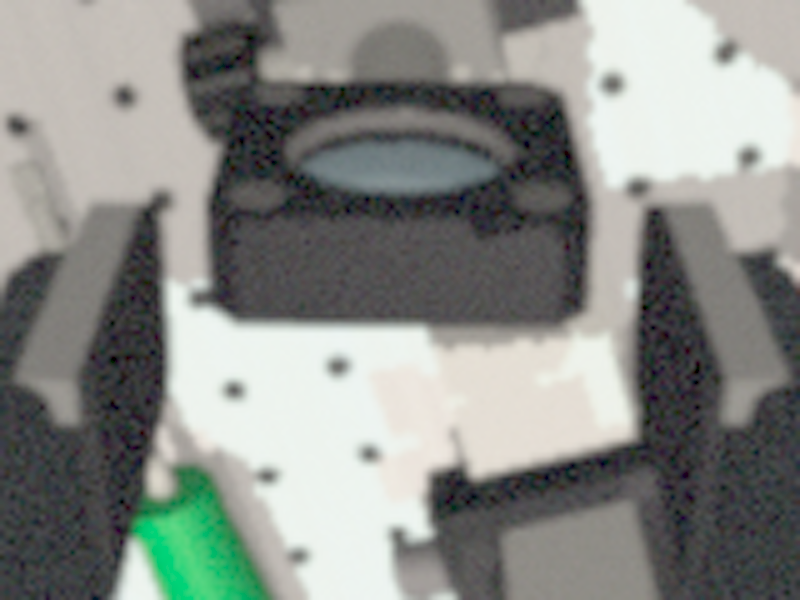

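```bash
python3 - <<'E'
from h import *
w=load('w3'); e=load('side3')[1]; A,p=wpose(w[0])
for n,a,b in [('L(-x tip in wrist left)',(190+245/3,90+455/3),(275+410/12,150+358/12)),('R',(190+538/3,90+455/3),(275+180/12,150+275/12))]:
    P=tri([wray(w,*a),ray(e,*b)]); print(n,P.round(1),'tool',(A.T@(P-p)).round(1),wproj(w,P)-a,proj(e,P)-b)
# w1 (open) and w0 tips: implied dz if half gap 42.5
for f,pts in [('w1',[(232,252),(408,252)]),('wrist0',[(232,252),(408,252)])]:
    w=load(f); A,p=wpose(w[0])
    M=w[1]['mount']
    for u in pts:
        o,r=wray(w,*u); o=A.T@(o-p); r=A.T@r
        k=(np.sign(r[1])*42.7-o[1])/r[1]; print(f,u,(o+k*r).round(1))
E
```

```text
L(-x tip in wrist left) [493.3 -15.1 153.8] tool [  3.1 -26.3 -23. ] [[-0.35598654  0.39030351]] [[-0.1013881   0.07173069]]
R [540.5 -24.  165.7] tool [  7.3  21.6 -34.8] [[-5.56540221  2.8424519 ]] [[-1.33301188  0.21597146]]
w1 (232, 252) [  6.6 -42.7 -42.7]
w1 (408, 252) [  6.1  42.7 -41.8]
wrist0 (232, 252) [  7.4 -42.7 -43.2]
wrist0 (408, 252) [  6.5  42.7 -41.3]
```

```bash
python3 -m crank '[[0,0,0,0,0,0,0.65],[0,0,0.01,0,0,0,0.65],[0,0,0.02,0,0,0,0.65],[0,0,0.02,0,0,0,0.65]]' 20; python3 - <<'E'
from h import *
snap('wrist','w4');snap('side','side4')
w=load('w4'); print(w[0]['ee_pos'],w[0]['wrist_force'])
bright('w4',220,180,420,330,'w4z',4,2)
crop('side4',265,130,345,205,'s4z',8)
E
```

```text
time_s: 4.08
ee_pos: [516.9, -25.0, 109.0]
orientation: [-0.001, 0.797, 0.604, -0.001]
wrist_force: [-0.2, 1.3, -0.1]
finger_gap: 55.3
[516.9466582  -25.0348052  108.95953017] [-0.19127198  1.2531272  -0.07645101]
```

View pics/s4z.png

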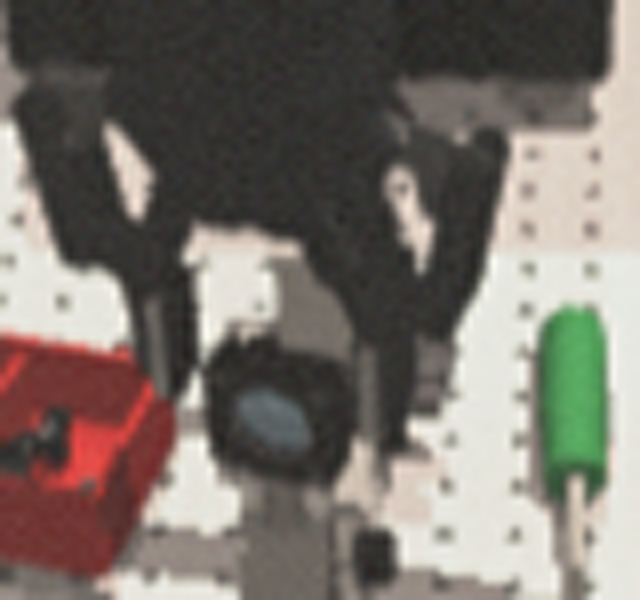

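View pics/w4z.png

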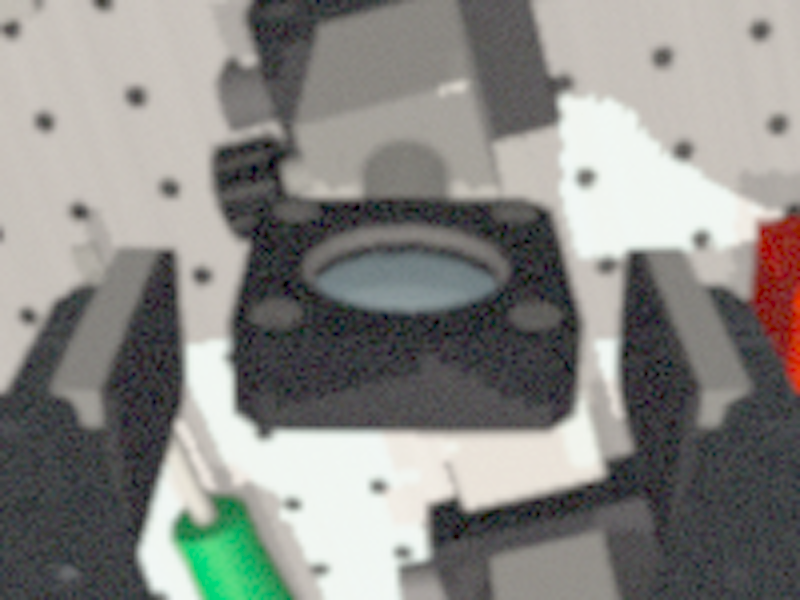

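```bash
python3 -m crank '[[0,0,0.006,0,0,0,0.6],[0,0,0.012,0,0,0,0.56],[0,0,0.018,0,0,0,0.56],[0,0,0.018,0,0,0,0.56]]' 20; python3 - <<'E'
from h import *
snap('wrist','w5');snap('side','side5')
w=load('w5'); print(w[0]['ee_pos'],w[0]['wrist_force'])
bright('w5',220,180,420,330,'w5z',4,2)
crop('side5',265,130,345,205,'s5z',8)
E
```

```text
time_s: 4.68
ee_pos: [517.3, -25.1, 91.6]
orientation: [-0.0, 0.797, 0.604, -0.0]
wrist_force: [-0.4, -0.1, 0.8]
finger_gap: 47.6
[517.28489064 -25.10442988  91.64559669] [-0.42751234 -0.13802787  0.76838781]
```

View pics/s5z.png

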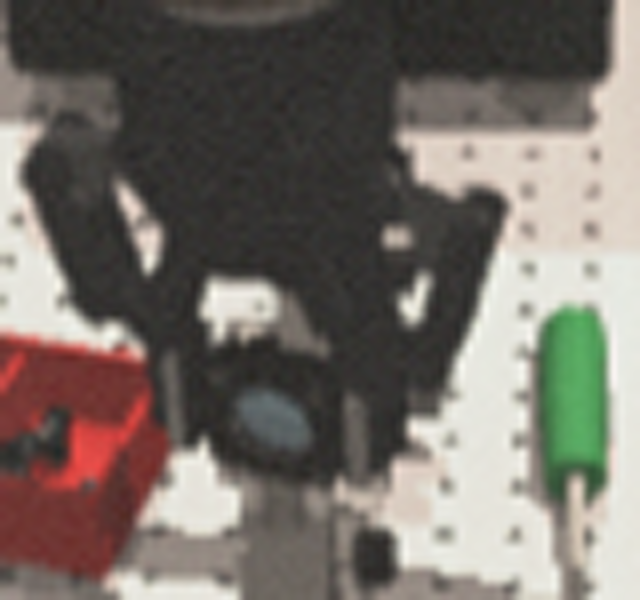

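View pics/w5z.png

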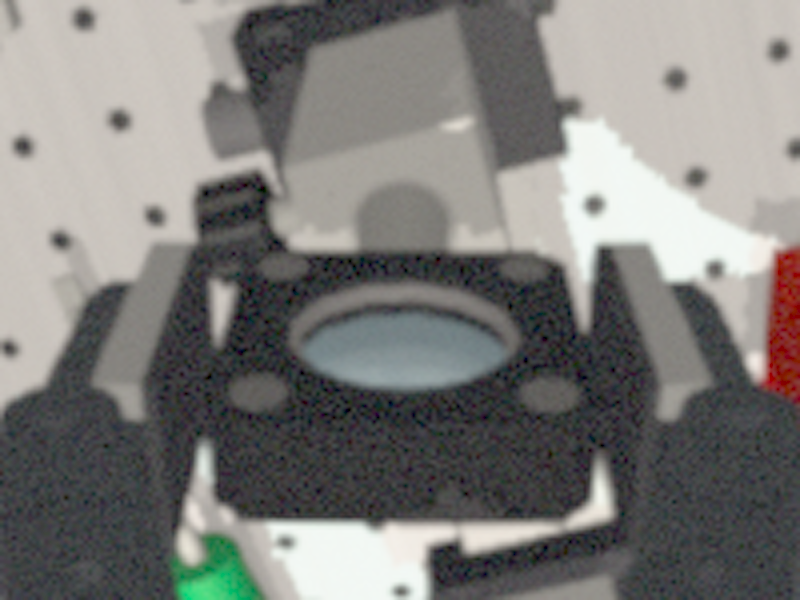

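```bash
python3 -m crank '[[0.001,0.0004,0,0,0,0,0.56],[0.001,0.0004,0,0,0,0,0.5],[0.001,0.0004,0,0,0,0,0.46],[0.001,0.0004,0,0,0,0,0.42],[0.001,0.0004,0,0,0,0,0.4]]' 20; python3 - <<'E'
from h import *
snap('wrist','w6')
w=load('w6'); print(w[0]['ee_pos'],w[0]['wrist_force'],w[0]['wrist_torque'],w[0]['finger_gap'])
bright('w6',220,180,420,330,'w6z',4,2)
E
```

```text
time_s: 5.4
ee_pos: [518.3, -24.3, 92.4]
orientation: [0.0, 0.797, 0.603, 0.0]
wrist_force: [-1.3, 0.6, 4.7]
finger_gap: 40.8
[518.31268915 -24.31027526  92.4160784 ] [-1.30399935  0.56878858  4.71539378] [0.12930583 0.27959335 0.01201289] 40.75614492375257
```

View pics/w6z.png

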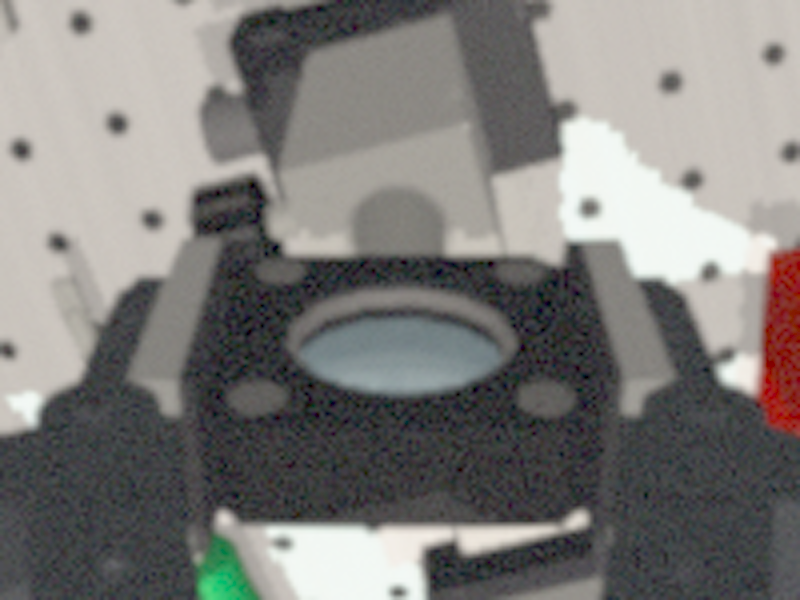

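```bash
python3 -m crank '[[0,0,0,0,0,0,0.4],[0,0,-0.002,0,0,0,0.4],[0,0,-0.005,0,0,0,0.4],[0,0,-0.008,0,0,-0.03,0.4],[0,0,-0.012,0,0,-0.07,0.4],[0,0,-0.015,0,0,-0.11,0.4],[0,0,-0.015,0,0,-0.11,0.4]]' 35; python3 - <<'E'
from h import *
snap('wrist','w7')
w=load('w7'); print(w[0]['ee_pos'],w[0]['wrist_force'],w[0]['wrist_torque'],w[0]['finger_gap'])
bright('w7',220,180,420,330,'w7z',4,2)
E
```

```text
time_s: 6.32
ee_pos: [518.3, -24.3, 107.4]
orientation: [0.0, 0.763, 0.647, 0.0]
wrist_force: [0.2, -1.0, -1.5]
finger_gap: 40.5
[518.31414965 -24.33888838 107.40973813] [ 0.1808166  -0.95370065 -1.52070983] [-0.00679297  0.00540302 -0.05285502] 40.52207068148026
```

View pics/w7z.png

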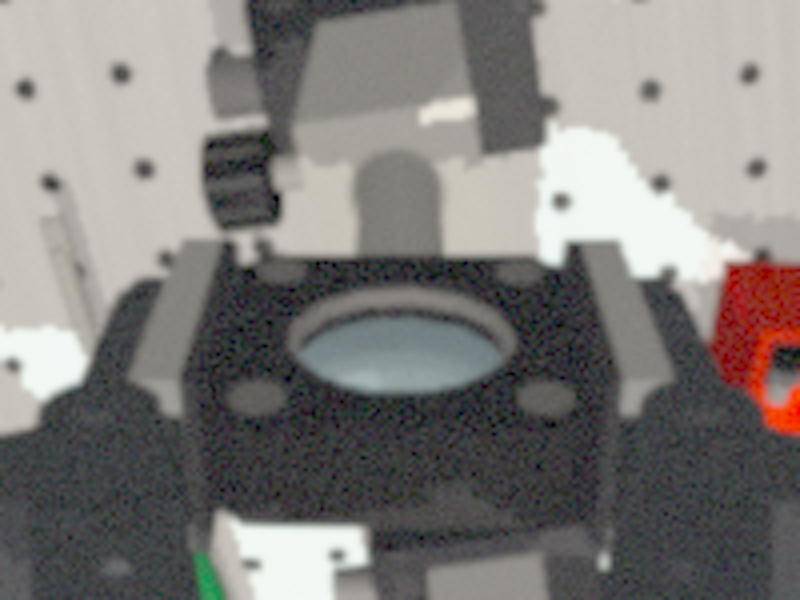

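```bash
python3 -m crank '[[0,0,-0.004,0,0,-0.04,0.4],[0,0,-0.008,0,0,-0.08,0.4],[0,0,-0.012,0,0,-0.12,0.4],[0,0,-0.016,0,0,-0.16,0.4],[0,0,-0.018,0,0,-0.169,0.4],[0,0,-0.018,0,0,-0.169,0.4],[0,0,-0.018,0,0,-0.169,0.4]]' 35; python3 - <<'E'
from h import *
snap('wrist','w8');snap('side','side8');snap('top','top8')
w=load('w8'); print(w[0]['ee_pos'],w[0]['wrist_force'],w[0]['wrist_torque'],w[0]['finger_gap'])
plan([517.3,-24.3,130],0.2)
bright('w8',220,120,420,270,'w8z',4,2)
crop('side8',265,110,345,205,'s8z',6)
E
```

```text
time_s: 7.25
ee_pos: [518.1, -24.3, 125.0]
orientation: [-0.0, 0.706, 0.708, -0.0]
wrist_force: [-0.1, -0.5, -1.6]
finger_gap: 40.3
[518.12864343 -24.28604116 125.0015438 ] [-0.10485816 -0.54809106 -1.55797597] [-0.01397033 -0.00052634  0.01033247] 40.30285698109897
shift [-0.     -0.0009 -0.0049] rot [-0.0003  0.      0.0002] t 7.4
now [518.15337533 -24.27000718 125.06461413] axes [[-0.004, 1.0, -0.0], [1.0, 0.004, -0.0], [-0.0, -0.0, -1.0]]
```

View pics/s8z.png

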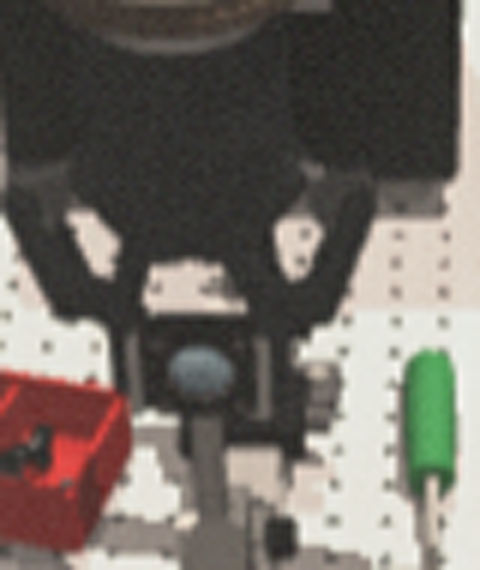

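View pics/w8z.png

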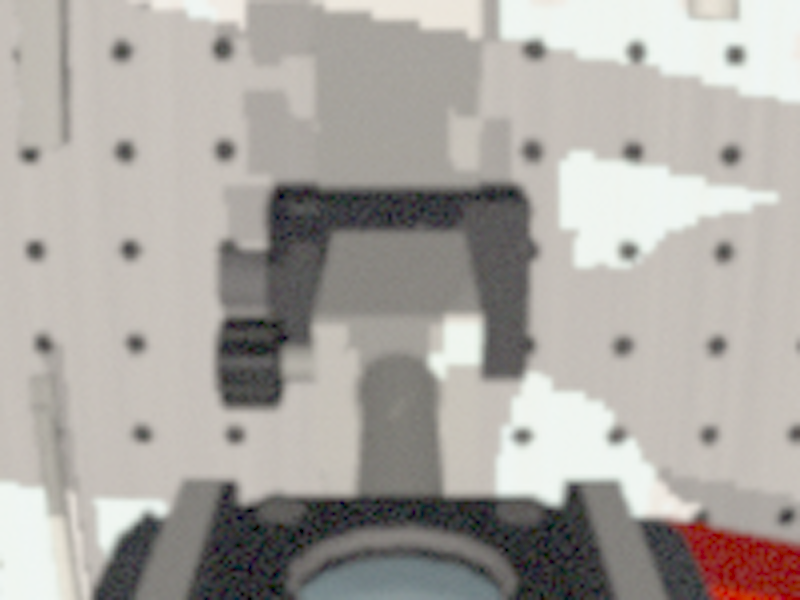

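View pics/w8.png

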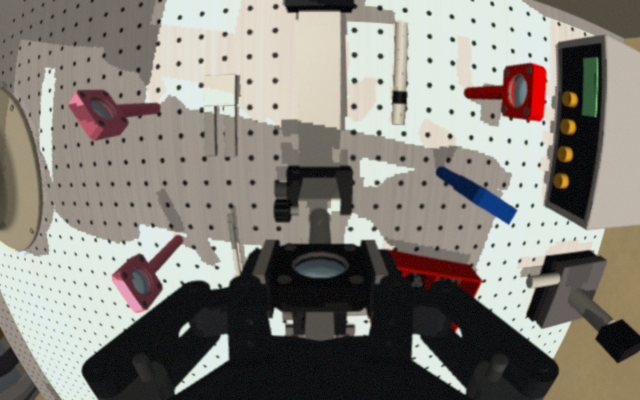

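```bash
python3 - <<'E'
from h import *
e=load('side8')[1]
for n,px in [('start',(299,182.43)),('now',(265+200/6,110+372/6)),('iris',(303.14,136.71))]:
    o,r=ray(e,*px); print(n,[(y,(o+r*(y-o[1])/r[1]).round(1)) for y in ((-20,-22,-24) if n!='iris' else (-159,-160.6,-162))])
bright('side0',285,115,320,150,'i1',18,1.8)
bright('top0',365,170,395,205,'i2',16,2)
bright('side0',285,165,315,195,'i3',18,1.8)
bright('side8',285,155,315,185,'i4',18,1.8)
E
```

```text
start [(-20, array([517.6, -20. , 141.3])), (-22, array([517.9, -22. , 139.6])), (-24, array([518.1, -24. , 137.8]))]
now [(-20, array([517.5, -20. , 172.8])), (-22, array([517.7, -22. , 171.1])), (-24, array([518. , -24. , 169.5]))]
iris [(-159, array([ 516.9, -159. ,  174.3])), (-160.6, array([ 517. , -160.6,  173.2])), (-162, array([ 517.2, -162. ,  172.3]))]
```

View pics/i1.png

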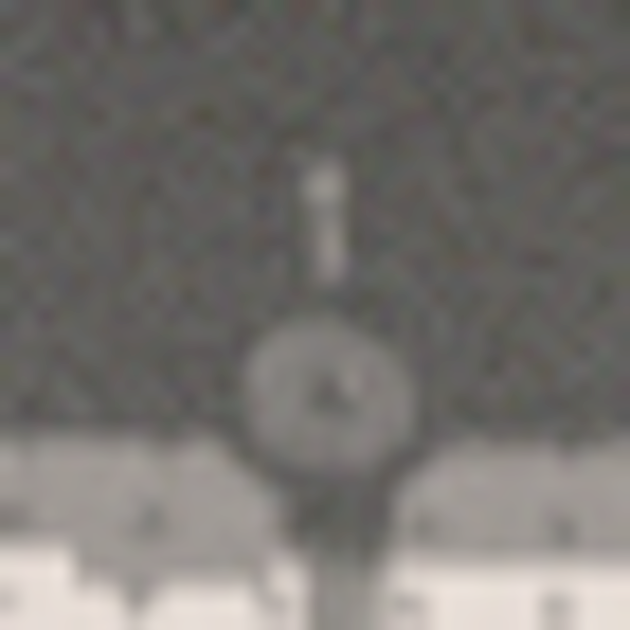

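View pics/i2.png

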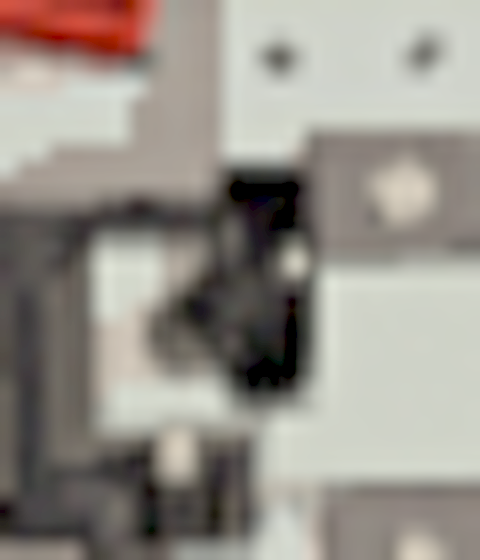

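View pics/i4.png

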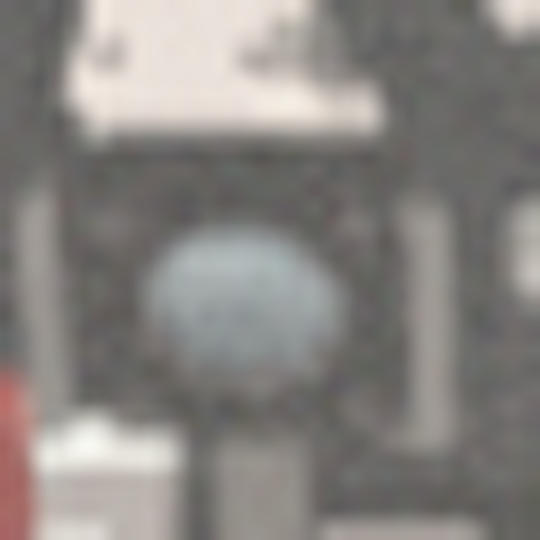

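View pics/i3.png

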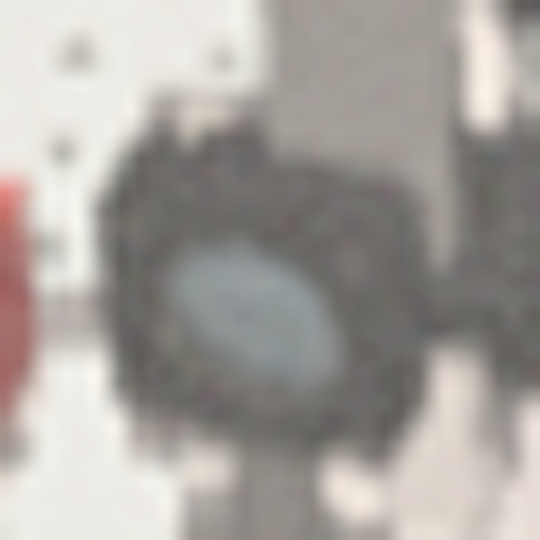

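```bash
python3 -m crank '[[0,0,-0.0004,0,0,0,0.4],[0,0,-0.0007,0,0,0,0.4],[0,0,-0.0007,0,0,0,0.4],[0,0,-0.0007,0,0,0,0.4],[0,0,-0.0007,0,0,0,0.4]]' 35; python3 - <<'E'
from h import *
for i in range(3):
    s=load('w8')[0] if 0 else env.state(); print(s['ee_pos'],s['wrist_force'],s['wrist_torque'],s['finger_gap'],s['time_s'])
    snap('side','s9_%d'%i)
plan([517.3,-24.3,130],0.2)
bright('s9_2',285,150,315,190,'i9',14,1.8)
E
```

```text
time_s: 8.02
ee_pos: [518.2, -24.3, 125.9]
orientation: [0.0, 0.706, 0.709, -0.0]
wrist_force: [0.3, 0.1, -2.0]
finger_gap: 41.0
[518.23974366 -24.28662656 125.91886253] [ 0.33566532  0.14967439 -2.00860624] [ 0.05974991 -0.01022356 -0.00034935] 40.95702064431224 8.025
[518.18819394 -24.29648116 125.88128055] [-0.13255368 -0.31510583 -2.23316406] [-0.02606553 -0.0161005  -0.01734229] 40.66020269486842 8.075
[518.20215681 -24.31116286 125.88230508] [ 0.55932806 -0.88642781 -1.48641027] [ 0.0200498  -0.03160432 -0.00740237] 40.28518412538127 8.125
shift [-0.     -0.0009 -0.0041] rot [-0.      0.0001  0.0005] t 8.175
now [518.22490278 -24.27397881 125.89869017] axes [[-0.004, 1.0, -0.0], [1.0, 0.004, -0.0], [-0.0, -0.0, -1.0]]
```

View pics/i9.png

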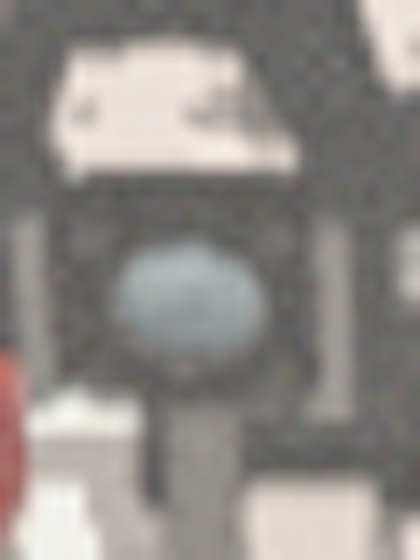

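The mount is held upright and square, the side forces are negligible, and the lens is at about 174 mm. I'm handing the job in.

```bash
python3 -c "
from plant import env
print(env.job_done())"
```

```text
the job is handed in; nothing more can be done
None
```

I gripped the lens mount by its two side edges with 35 N and drew it straight up about 33.7 mm. During the lift I turned it about 16° to square it with the rail. I handed the job in at 8.2 s, still holding the mount. No verdict was reported.

**Last checks**
- **Grip:** The fingers stood 40 to 41 mm apart on the 41 mm plate, off the glass in the pictures.
- **Forces:** The wrist carried about 2 N downward, roughly the mount's weight, and under 1 N sideways, so the post was not binding in its bore.
- **Angle:** The tool was vertical, and within 0.001 rad of the rail direction I had measured.
- **Post depth:** About 21 mm of post remains in the bore.
- **Lens height:** About 174 mm from the lift distance. The last side picture I worked out, about 1 mm lower, gave about 172 mm; that camera also read about 1 mm low for the known starting height.

**Measurements that disagreed**
- **Iris height:** The estimates were 173.2 mm (side camera), 173.6 mm (pin tip) and 175.4 mm (wrist camera). One cross-check between two cameras gave 170.2 mm. I aimed for 174 mm, which is within 4 mm of all of them, though the 170.2 mm figure only just.
- **Fingertips:** The pictures showed the fingertips 30 to 40 mm higher than the given tool dimensions imply. I set the grasp height from the pictures instead, with the tool's centre point at about 92 mm.

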